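# Hold a spring clamp open around the job card

## Task

Pick the spring clamp up off the bench by squeezing its two handles until the jaws gape, and bring it, level, onto the free upright edge of the job card, so that the edge is well inside the open mouth with a jaw on either side and neither touching, ready for me to slip a paper sheet in. Do not push the card stand about or knock the other things. Finish while still holding: keep gripping the clamp there, clear of the bench and gaping around the edge, and do not let it close.

Things in the scene. Friction and masses are not known exactly. Their poses are not given: they have to be found in the camera images.
- clamp: Black spring clamp (like a big clothes-peg) lying on its side, 106 mm long, 28 mm tall as it lies, about 120 g. Origin on its underside below the steel pivot pin; x along the clamp to the jaws, y left, z up along the pin. Jaw tips at x = +50 mm; two flat handles run back to x = -56 mm. At the start the jaws point away from the robot (+x) within 0.7 rad.
- clamp_grip (a point): Point midway between the handles, 33 mm behind the clamp's origin, 14 mm up; axes as the clamp's. Good place to squeeze (along y). Over their outer faces the handles here measure 44 mm at rest (57 at the tail end), 24 mm and parallel when fully squeezed, when a firm stop is met. Each needs 6 N here to start and 12 N at the stop; at the stop 40 N does no harm.
- clamp_mouth (a point): Midway between the jaw tips, 50 mm ahead of the clamp's origin, 14 mm up. At rest the jaws are shut. Fully open, the clear gap is about 28 mm at the tips and at least 24 mm over the next 30 mm; the throat ends 40 mm behind the tips. The springs shut the jaws when the handles are let go.
- clamp_left (a joint): Opening angle of the clamp's left (+y) lever: 0 shut (at rest), 0.28 rad fully open at its stop.
- clamp_right (a joint): Opening angle of the clamp's right (-y) lever: 0 shut (at rest), 0.28 rad fully open at its stop.
- card: White stiff card, 4 mm thick, upright in a grey steel foot, one 0.9 kg piece loose on the bench. Origin on the bench below its free upright edge, the one nearer the robot; x from that edge along the card (within 0.35 rad of world +x), z up. Card: x 0 to 150, z 10 to 128 mm. Foot: 12 mm high, x 20 to 160, y -35 to 35 mm; rails to z 26 from x 47 mm; post 17 mm wide closes the far edge, to z 130.
- card_edge (a point): Point on the card's free upright edge, 70 mm above the bench, in the middle of its thickness; axes as the card's.
- bottle: Bystander: white bottle, 60 mm across, 170 mm tall, standing beyond the work. Origin at the centre of its underside.
- tape: Bystander: grey ring of tape, 100 mm across, 25 mm high, lying flat on the robot's left. Origin at the centre of its underside.
- tin: Bystander: metal tin, 74 mm across, 75 mm tall, on the robot's right. Origin at the centre of its underside.
- screwdriver: Bystander: screwdriver with a black handle lying on the robot's right, about 200 mm long, lower than 40 mm. Origin in its middle, at its underside.
Not all that is in view belongs to the job. Of the things that look like the card, the larger one is meant.

How it is judged:
By the outcome, as a careful person would: the job done as asked, in the order asked, and still so for the second after the job is handed in, while the arm keeps its last pose, push and grip.
It also fails if it takes over 48 s, if anything falls off the work surface, if the arm or the gripper's body presses on something with over 40 N, if the wrist force passes 120 N, or if a joint passes its speed limit or range.

## Robot

A 6-joint arm with a two-finger parallel gripper is mounted at the origin on the work surface. World frame = base frame: x ahead of the robot, y to its left, z up, the work surface at z = 0. Lengths are in m, angles in rad, forces in N, time in s.
With the tool pointing down it reaches from about 0.325 to 1 m from the base axis. Payload 5.1 kg.
Tool frame: the origin (TCP) lies on the centre line of the jaws, within the pads' length; the fingertips stand tips_ahead ahead of it and the grasp point (between the pads) lies 11 mm behind it (tips_ahead is the distance from the TCP to the fingertips, in m); z points along the fingers, y is the line along which they close (so a half turn about z gives the same grasp; the last joint's range is limited). The gripper opens to 85 mm and grips with 20 to 120 N. Pads are 22 mm wide; open, the fingers measure 114 mm over their backs; the gripper's body (76 mm by 85 mm) begins 54 mm behind the grasp point. The pads swing forward as they close: fully open they stand 13 mm farther back than shut.
Start: joints at [-1.307, 0.124, 1.65, -0, 1.367, -0.083], TCP at [0.221, -0.611, 0.239] pointing down, gripper open.
Joint ranges: [-2.61, 2.61], [-1.02, 2.33], [0.03, 2.71], [-1.35, 4.49], [0.32, 2.68], [-2.91, 2.91]. Speed limits (rad/s): [2.57, 2.57, 3.14, 3.14, 3.14, 3.14].

## Interface

Orientations are given as a unit quaternion [w, x, y, z].
In Python, from rig import move_pose, movel, movej, release, gripper_close, dwell, ik, get_state, read_camera, MotionError, close_job, tips_ahead gives the robot as it stands. Calls block until the motion is done:
- move_pose(position, orientation): joint-space move of the TCP to a pose.
- movel(position, ori=None, vel=0.15): straight line of the TCP; ori=None keeps the orientation; vel is the mean speed in m/s.
- movej(angles): joint-space move.
- release() and gripper_close(force=None): open the fingers fully, or close them until they stop; force is the grip in N (None keeps the last).
- dwell(seconds).
- ik(position, orientation): joint angles nearest the present ones, or None.
- get_state(): the state.
- read_camera(name): name is "scene" or "top" or "wrist"; returns a dict with "img" (480x640x3 uint8, red, green, blue), "fx", "fy", "cx", "cy" (pixels), "pose" (4x4, takes a point from camera to world coordinates). Camera axes: x right, y up, looking along -z (the intrinsics and any distortion apply to the point x, -y, -z); pixel columns grow to the right and rows downward; lengths in m; the calibration is good to about 2 mm. A picture is of the moment at which its call begins. There is no depth.
A pose or a line that the arm cannot do raises MotionError and nothing moves.
- close_job(): hands the job in; it is judged then, once.
The state is a dict: "time": time; "qpos": joint angles; "dq": joint speeds; "joint_efforts": joint torques, N m; "eef_pos": TCP position; "orientation": TCP orientation; "force": force on the tool from outside, world axes, zero at the start; "torque": the same for the moment, N m; "finger_gap": finger opening in m; "gripper_force": force on a finger pad.
Only numpy, scipy, OpenCV 4.12 (cv2) and the standard library are available. Lean on these libraries where they do the work, as an engineer would, in place of code of your own. Each camera call takes 0.05 s, during which the arm holds its last target. There are 200 camera calls.

## Working session

There is one attempt and no reset: what is moved stays moved. The work goes in short steps, each a Python script; the robot and the scene stay as the last script left them, time stands still between calls to the robot, and variables do not carry over. Pictures are saved under pics/ and viewed, at most 10 in all, crops included, and the job is handed in when it is done.

```bash
ls; mkdir -p pics; python3 - <<'E'
from rig import *
import cv2,pickle,numpy as np
d={n:read_camera(n) for n in("scene","top","wrist")}
pickle.dump(d,open("cams.pkl","wb"))
for n in d: cv2.imwrite(f"pics/{n}0.png",d[n]["img"][:,:,::-1]); print(n,{k:v for k,v in d[n].items() if k!="img"})
print(get_state(),tips_ahead)
E
```

```text
pics
scene {'fx': 568.3786802272491, 'fy': 568.3786802272491, 'cx': 316.18258204633986, 'cy': 239.57670733640765, 'pose': array([[-0.88960216, -0.34685183,  0.2971562 ,  0.9712344 ],
       [ 0.45643591, -0.69872245,  0.55086586,  0.74284186],
       [ 0.01656088,  0.62568422,  0.77990063,  1.11830009],
       [ 0.        ,  0.        ,  0.        ,  1.        ]])}
top {'fx': 489.83553234199536, 'fy': 489.83553234199536, 'cx': 321.7032857185666, 'cy': 242.0616999060731, 'pose': array([[ 0.00643683,  0.98714511, -0.15969688,  0.37905429],
       [-0.99995303,  0.00519682, -0.00818123,  0.0120849 ],
       [-0.00724614,  0.15974204,  0.9871322 ,  1.37277737],
       [ 0.        ,  0.        ,  0.        ,  1.        ]])}
wrist {'fx': 354.2298392110842, 'fy': 354.2298392110842, 'cx': 322.7887303513135, 'cy': 235.80006489191132, 'pose': array([[ 0.34040114,  0.90025804,  0.27140839,  0.28950308],
       [-0.94027833,  0.3265044 ,  0.09628885, -0.58608253],
       [-0.00193123, -0.28797626,  0.9576356 ,  0.3728993 ],
       [ 0.        ,  0.        ,  0.        ,  1.        ]])}
{'time': 0.15, 'qpos': array([-1.30658783e+00,  1.24389683e-01,  1.65139707e+00, -1.19754579e-05,
        1.36749555e+00, -8.26116839e-02]), 'dq': array([ 2.23151713e-03, -2.88804646e-03, -4.67995555e-03, -5.09602748e-06,
        9.25294829e-04, -1.38820119e-03]), 'joint_efforts': array([-8.62032030e-04, -4.24228299e+01, -3.66013670e+01, -1.22830024e-04,
        4.65923105e-03, -1.96575121e-05]), 'eef_pos': array([ 0.22077888, -0.61085101,  0.2382914 ]), 'orientation': array([-8.40814517e-04,  9.85001550e-01,  1.72543425e-01, -8.24427600e-05]), 'force': array([-0.11486647,  0.05407455,  0.15886879]), 'torque': array([-0.00277818,  0.02307941,  0.03602054]), 'gripper_force': 0.0, 'finger_gap': 0.08541226728015772} 0.008
```

View pics/top0.png

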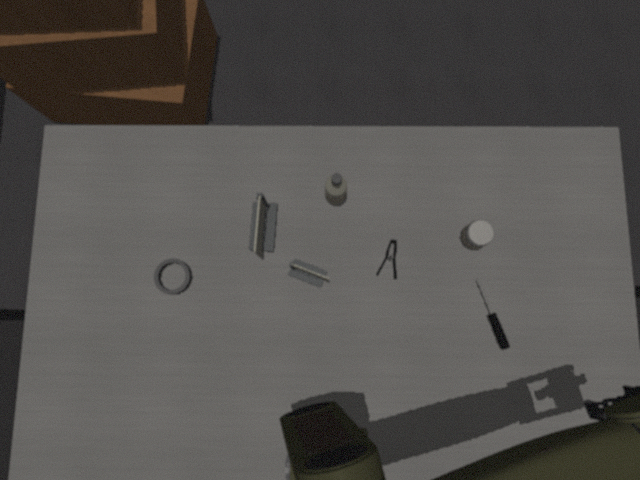

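View pics/scene0.png

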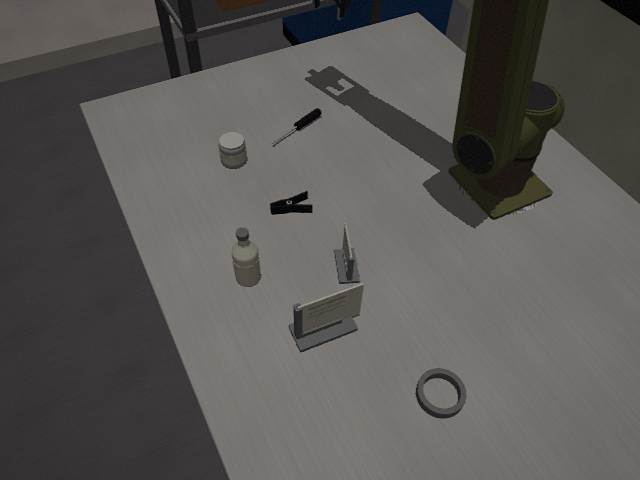

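The top view shows the clamp at about (390,258). Two things look like the card: the larger stand at (263,225) in top and (330,315) in scene, and a smaller one at (309,272) in top and (347,262) in scene. The larger fits the description, since it is the longer of the two and runs roughly along +x. I'll confirm it in an enlarged crop.

```bash
cat > h.py <<'E'
import numpy as np,cv2
def ray(c,u,v):
    d=np.array([(u-c["cx"])/c["fx"],-(v-c["cy"])/c["fy"],-1.0]); P=c["pose"]
    return P[:3,3],P[:3,:3]@d
def onz(c,u,v,z):
    o,d=ray(c,u,v); return o+d*(z-o[2])/d[2]
def tri(c1,p1,c2,p2):
    o1,d1=ray(c1,*p1);o2,d2=ray(c2,*p2)
    s=np.linalg.lstsq(np.c_[d1,-d2],o2-o1,rcond=None)[0]
    a,b=o1+s[0]*d1,o2+s[1]*d2
    return (a+b)/2,np.linalg.norm(a-b)
def proj(c,p):
    q=np.linalg.inv(c["pose"])@np.r_[p,1]; return c["cx"]+c["fx"]*q[0]/-q[2],c["cy"]-c["fy"]*q[1]/-q[2]
E
python3 - <<'E'
import pickle;from h import *
d=pickle.load(open("cams.pkl","rb"))
t=d["top"]["img"];s=d["scene"]["img"]
a=cv2.resize(t[175:295,235:415],None,fx=4.4,fy=4.4,interpolation=cv2.INTER_CUBIC)
cv2.imwrite("pics/ct.png",np.clip(a[:,:,::-1]*1.5,0,255))
a=cv2.resize(s[180:355,255:385],None,fx=3.4,fy=3.4,interpolation=cv2.INTER_CUBIC)
cv2.imwrite("pics/cs.png",np.clip(a[:,:,::-1]*1.3,0,255))
E
```

```text
[ WARN:0@0.090] global loadsave.cpp:1063 imwrite_ Unsupported depth image for selected encoder is fallbacked to CV_8U.
```

View pics/ct.png

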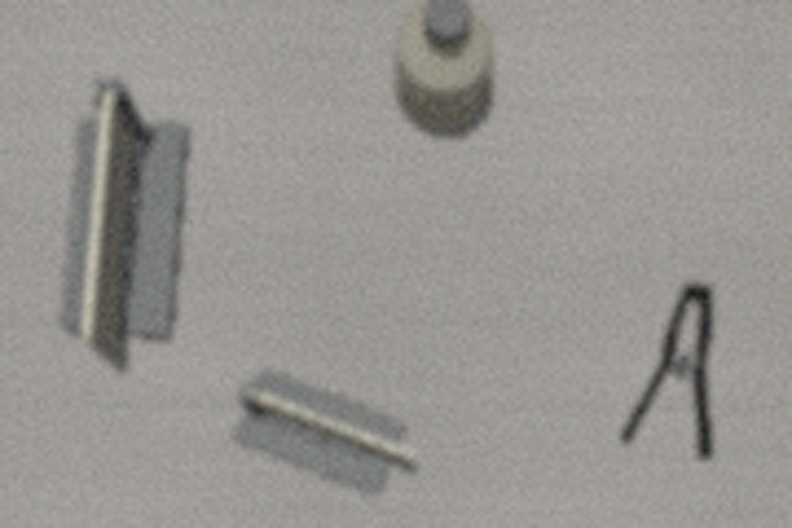

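View pics/cs.png

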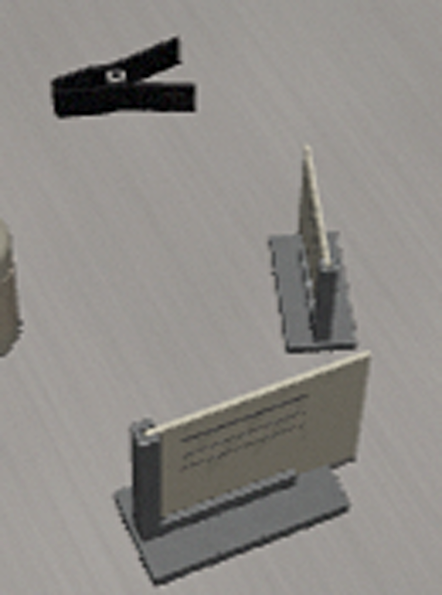

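The scene crop confirms it. The larger card has text lines, a post at its far edge, and a free edge facing the robot with its top corner at crop (370,353). Next I'll take coarse measurements and hover over the clamp.

```bash
python3 - <<'E'
import pickle;from h import *
d=pickle.load(open("cams.pkl","rb"));T,S=d["top"],d["scene"]
ct=lambda x,y:(235+(x+.5)/4.4-.5,175+(y+.5)/4.4-.5)
cs=lambda x,y:(255+(x+.5)/3.4-.5,180+(y+.5)/3.4-.5)
f=tri(T,ct(89,345),S,cs(370,353));p=tri(T,ct(107,90),S,cs(150,432))
print("card free top",f,"far top",p, np.linalg.norm((f[0]-p[0])[:2]))
print("on128",onz(T,*ct(89,345),.128),onz(S,*cs(370,353),.128),onz(T,*ct(107,90),.13))
print("clamp pivot",tri(T,ct(684,367),S,cs(117,75)))
for n,q in dict(jaw=(699,288),hl=(627,438),hr=(706,455),piv=(684,367)).items(): print(n,onz(T,*ct(*q),.028))
for n,im in(("top",T),("scene",S)):
  g=im["img"].max(2); m=(g<45).astype(np.uint8)
  k,l,st,c=cv2.connectedComponentsWithStats(m)
  for i in range(1,k):
    if 100<st[i,4]<900: print(n,st[i],c[i])
E
```

```text
card free top (array([0.55424485, 0.19258241, 0.12321402]), np.float64(0.00651953069922736)) far top (array([0.70508141, 0.18615982, 0.13018478]), np.float64(0.00359305757354854)) 0.15097322649449052
on128 [0.55101961 0.1938971  0.128     ] [0.55877026 0.1931846  0.128     ] [0.70364554 0.18722431 0.13      ]
clamp pivot (array([ 0.55708582, -0.16910633,  0.02584018]), np.float64(0.009444599559584646))
jaw [ 0.6032749  -0.17626742  0.028     ]
hl [ 0.50800776 -0.12970974  0.028     ]
hr [ 0.49765701 -0.17884072  0.028     ]
piv [ 0.55292003 -0.1660032   0.028     ]
top [  0   0  34  30 251] [18.77290837 11.57768924]
top [118   0  19  25 154] [128.99350649  10.36363636]
top [488 314  21  35 301] [498.00996678 331.20598007]
top [  0 409  14  71 357] [  4.9047619  441.58823529]
scene [600   0  40  26 533] [625.92682927   8.23076923]
scene [294 109  27  21 241] [307.66390041 118.85892116]
scene [270 191  42  24 534] [291.03932584 205.14981273]
scene [294 309  47  30 260] [303.76923077 324.87307692]
scene [425 374  35  28 168] [446.06547619 381.        ]
scene [416 387  44  31 191] [432.93193717 409.15183246]
```

```bash
cat >> h.py <<'E'
def Q(psi): return [0,np.cos(psi/2),np.sin(psi/2),0]
E
python3 - <<'E'
from rig import *;from h import *;import pickle
psi=-.215;g=np.array([.522,-.1586,.22])
print(ik(g,Q(psi)))
move_pose(g,Q(psi))
a=read_camera("wrist");gripper_close(20);b=read_camera("wrist");st=get_state();release()
pickle.dump((a,b),open("w1.pkl","wb"))
cv2.imwrite("pics/w1.png",np.vstack([np.clip(x["img"][:,:,::-1]*1.4,0,255).astype(np.uint8)[s] for x,s in((a,np.s_[60:480]),(b,np.s_[300:480]))]))
print(st["time"],get_state()["time"],st["finger_gap"],st["eef_pos"],st["qpos"])
E
```

```text
[-3.93374187e-01 -9.47403911e-02  1.90408687e+00 -4.44089210e-16
  1.33224617e+00  1.39242214e+00]
2.9833 3.7667 0.0002045111950414307 [ 0.52203795 -0.15854534  0.22001912] [-3.93263346e-01 -9.47520363e-02  1.90406502e+00  1.86693004e-05
  1.33220843e+00  1.39244232e+00]
```

View pics/w1.png

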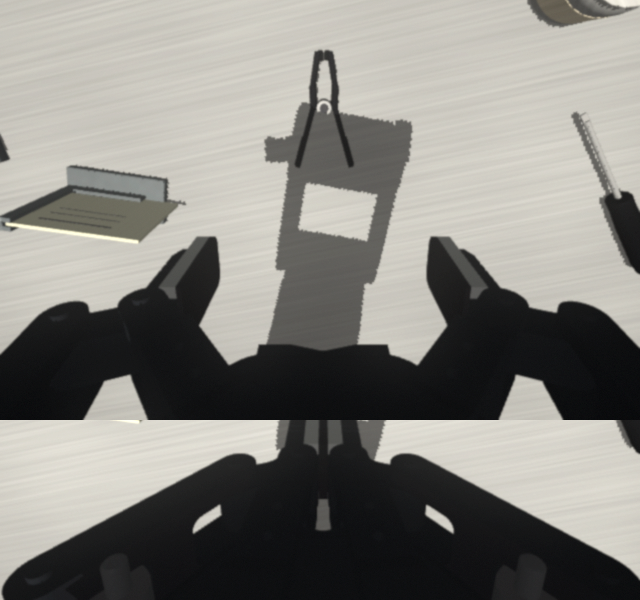

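The wrist view shows the clamp with jaws at about (324,112), pin at (324,168), and tails at (298,224) and (351,224). I'll refine its pose from this, and work out the fingertip depth from the closed view.

```bash
python3 - <<'E'
import pickle;from h import *
a,b=pickle.load(open("w1.pkl","rb"))
g=np.array([.522,-.1586,.22]);psi=-.215
# closed tip: ray meets tool plane (through tool axis, normal = tool x)
m=(b["img"].max(2)<35).astype(np.uint8)
k,l,st,c=cv2.connectedComponentsWithStats(m)
i=1+np.argmax(st[1:,4]);ys,xs=np.nonzero(l==i);print("tip row",ys.min(),xs[ys==ys.min()])
n=np.array([np.cos(psi),np.sin(psi),0])
for off in(-.011,0,.011):
  for v in (ys.min(),):
    o,d=ray(b,xs[ys==v].mean(),v);t=((g-o)@n+off)/(d@n);print("off",off,"tip z below TCP",.22-(o+t*d)[2], )
# clamp
m=((a["img"].max(2)<40)).astype(np.uint8);m[240:]=0;m[:,:270]=0;m[:,380:]=0
k,l,st,c=cv2.connectedComponentsWithStats(m)
for i in range(1,k):
  if st[i,4]>40:print(st[i],c[i])
ys,xs=np.nonzero(m)
for lab,sel in(("jawrow",ys<=ys.min()+1),("tailL",(ys>=ys.max()-6)&(xs<322)),("tailR",(ys>=ys.max()-6)&(xs>326))):
  print(lab,ys[sel].min(),ys[sel].max(),xs[sel].min(),xs[sel].max())
for r in range(112,226,8):
  q=xs[ys==r];print(r,q.min() if len(q) else None,q.max() if len(q) else None, end=" | ")
x=a["img"]
cv2.imwrite("pics/w1c.png",np.clip(cv2.resize(x[100:235,260:390],None,fx=4.4,fy=4.4,interpolation=cv2.INTER_CUBIC)[:,:,::-1].astype(float)*1.6,0,255).astype(np.uint8))
E
```

```text
tip row 284 [320 321 322 323 324 325]
off -0.011 tip z below TCP 0.049741239919684155
off 0 tip z below TCP 0.025591484789657976
off 0.011 tip z below TCP 0.0014417296596317963
[295 112  27 115 506] [308.56324111 174.7055336 ]
[326 112  28 115 507] [338.86193294 174.39053254]
jawrow 112 113 317 330
tailL 220 226 295 301
tailR 220 226 347 353
112 319 328 | 120 317 332 | 128 314 333 | 136 313 334 | 144 312 335 | 152 311 336 | 160 312 336 | 168 311 336 | 176 309 339 | 184 307 341 | 192 304 343 | 200 301 346 | 208 299 349 | 216 297 351 | 224 295 352 |
```

View pics/w1c.png

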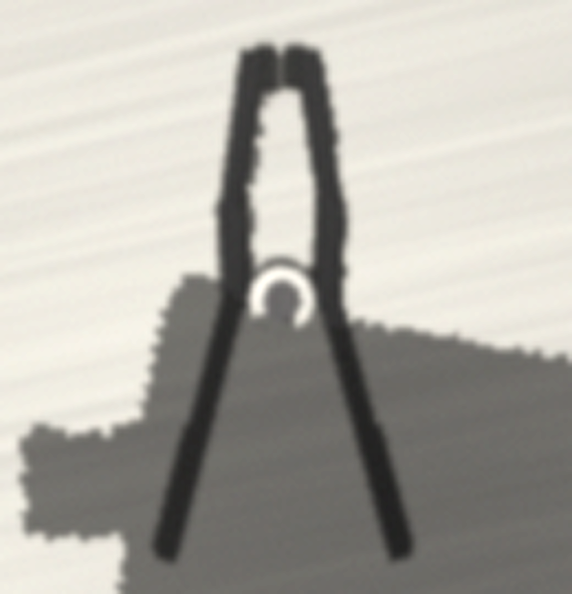

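```bash
python3 - <<'E'
import pickle;from h import *
a,b=pickle.load(open("w1.pkl","rb"))
j=onz(a,323.7,111.7,.028);tl=onz(a,298-.5,227,.028);tr=onz(a,351,227,.028);p=onz(a,324,167.5,.028)
m=(tl+tr)/2;d=(j-m)[:2];L=np.linalg.norm(d);u=d/L
print(j,m,p,"L",L,"tailw",np.linalg.norm(tl-tr),"yaw",np.arctan2(u[1],u[0]))
print("grip from jaw",j[:2]-.083*u,"from tail",m[:2]+.023*u,"pin x",(p-m)[:2]@u-.056)
E
```

```text
[ 0.60745472 -0.1788993   0.028     ] [ 0.50556223 -0.15724629  0.028     ] [ 0.56049032 -0.16894992  0.028     ] L 0.10416780580622201 tailw 0.051162476125126206 yaw -0.20939348069862568
grip from jaw [ 0.52626767 -0.16164637] from tail [ 0.52805984 -0.16202722] pin x 0.00016110193698246067
```

```bash
python3 - <<'E'
from rig import *;from h import *;import pickle
psi=-.21;g=np.array([.527,-.1618,.05])
move_pose(g,Q(psi));movel([*g[:2],.0115],vel=.08)
gripper_close(40);s=get_state();print(s["finger_gap"],s["gripper_force"],s["force"],s["eef_pos"])
movel([*g[:2],.12],vel=.12);s=get_state();print(s["time"],s["finger_gap"],s["gripper_force"],s["force"])
a=read_camera("wrist");c=read_camera("scene");pickle.dump((a,c),open("w2.pkl","wb"))
i=a["img"][60:460,120:520];k=cv2.resize(c["img"][110:260,220:370],(400,400))
cv2.imwrite("pics/w2.png",np.clip(np.hstack([i,k])[:,:,::-1]*1.8,0,255).astype(np.uint8))
E
```

```text
0.021553382702714584 40.66118001937866 [-3.70968944  1.80658002 11.70384647] [ 0.52833998 -0.1622859   0.01407394]
6.775 0.0220332611946893 39.20797348022461 [ 0.14172773 -0.56364837 -1.89801668]
```

View pics/w2.png

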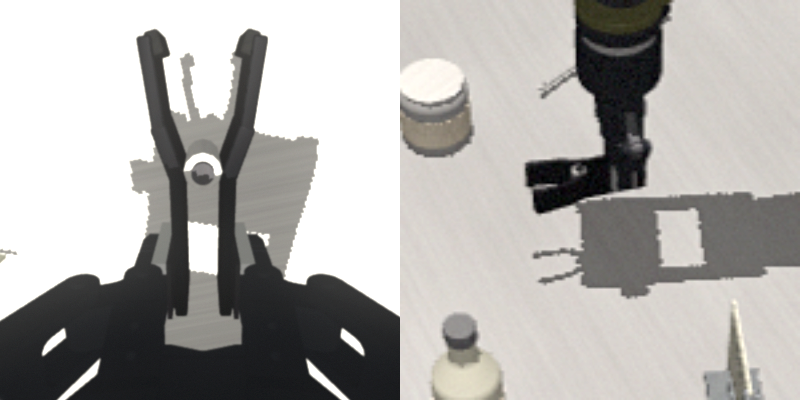

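The wrist crop shows both levers on their stops, with jaw tips near crop (152,35) and (248,35), and the handles gripped squarely. The scene half shows it lifted clear. Now I'll go above the card and measure its edge.

```bash
python3 - <<'E'
from rig import *;from h import *;import pickle
a,c=pickle.load(open("w2.pkl","rb"))
g=np.array([.527,-.1618]);u=np.array([np.cos(-.21),np.sin(-.21)]);n=np.array([-u[1],u[0]])
for z in(.128,.134):
  for p in((258,92),(282,92),(356,92),(386,92)): # outer/inner tip guesses
    q=onz(a,*p,z)[:2]-g;print(z,p,np.round([q@u,q@n],4))
psi=-.04;E=np.array([.552,.1935]);u=np.array([np.cos(psi),np.sin(psi)])
s=get_state()["eef_pos"];movel([s[0],s[1],.26],vel=.2)
ims=[]
for back in(.11,.03):
  move_pose([*(E-back*u),.26],Q(psi));dwell(.2);ims.append(read_camera("wrist"))
s=get_state();print(s["time"],s["finger_gap"],s["qpos"])
pickle.dump(ims,open("w3.pkl","wb"))
cv2.imwrite("pics/w3.png",np.hstack([np.clip(i["img"][0:400,120:520,::-1]*1.5,0,255).astype(np.uint8) for i in ims]))
E
```

```text
0.128 (258, 92) [0.084  0.0215]
0.128 (282, 92) [0.084  0.0136]
0.128 (356, 92) [ 0.084  -0.0108]
0.128 (386, 92) [ 0.084  -0.0207]
0.134 (258, 92) [0.0834 0.0205]
0.134 (282, 92) [0.0834 0.0129]
0.134 (356, 92) [ 0.0834 -0.0103]
0.134 (386, 92) [ 0.0834 -0.0197]
10.025 0.02189093228434104 [ 2.61102785e-01 -9.53625601e-02  1.83672861e+00  7.87480726e-05
  1.39994907e+00  1.87147373e+00]
```

View pics/w3.png

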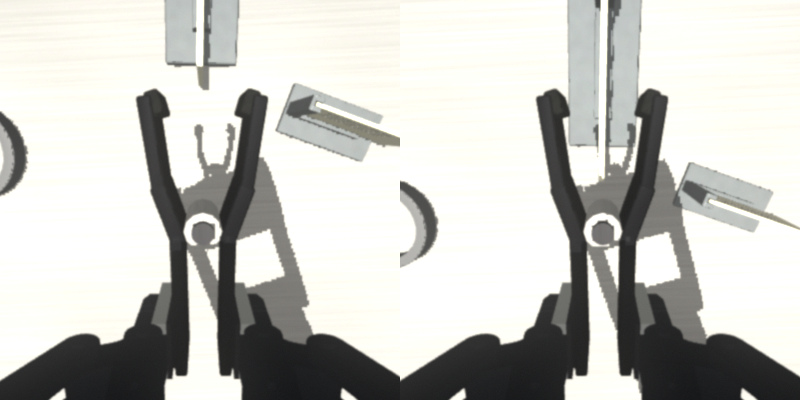

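```bash
python3 - <<'E'
import pickle;from h import *
ims=pickle.load(open("w3.pkl","rb"))
o=[]
for i,(r0,c0) in zip(ims,((30,295),(110,295))):
  x=i["img"][r0:r0+80,c0:c0+55];g=x.astype(float)
  lo,hi=g.min(),g.max();print(hi)
  g=255*((g-90)/(hi-90)).clip(0,1)**2
  o.append(cv2.resize(g.astype(np.uint8),None,fx=7,fy=7,interpolation=cv2.INTER_NEAREST)[:,:,::-1])
cv2.imwrite("pics/w3c.png",np.hstack(o))
for i,rows in zip(ims,((5,30,55),(5,60,120))):
  for r in rows: print(r,i["img"][r,305:340].mean(1).astype(int))
E
```

```text
239.0
240.0
5 [128 128 128 129 128 128 125 120 125 129 130 153 204 225 228 228 228 219
 166  95  66  63  63  63  67  74  82 108 125 129 129 130 130 130 130]
30 [129 130 130 130 130 131 125 100  69  55  63 121 199 226 229 229 226 204
 140  76  53  51  51  52  54  73 108 126 130 130 130 130 130 131 131]
55 [132 132 132 132 132 133 132 132 132 133 144 181 218 230 231 231 224 183
 114  73  65  65  64  66  79 111 129 133 134 134 133 133 133 133 133]
5 [130 131 131 131 130 131 131 131 129 118  84  56  48  47  52 108 194 224
 228 228 228 218 156  78  49  47  47  48  51  57  61  62  62  62  63]
60 [132 132 132 132 132 132 132 133 129 121 125 131 133 135 158 209 229 232
 232 232 222 162  89  65  65  64  66  70  86 116 130 134 133 134 133]
120 [133 132 132 132 131 131 131 131 131 130 129 130 131 149 196 224 231 232
 228 205 140  82  64  64  73  96 112 124 130 131 131 130 130 131 132]
```

View pics/w3c.png

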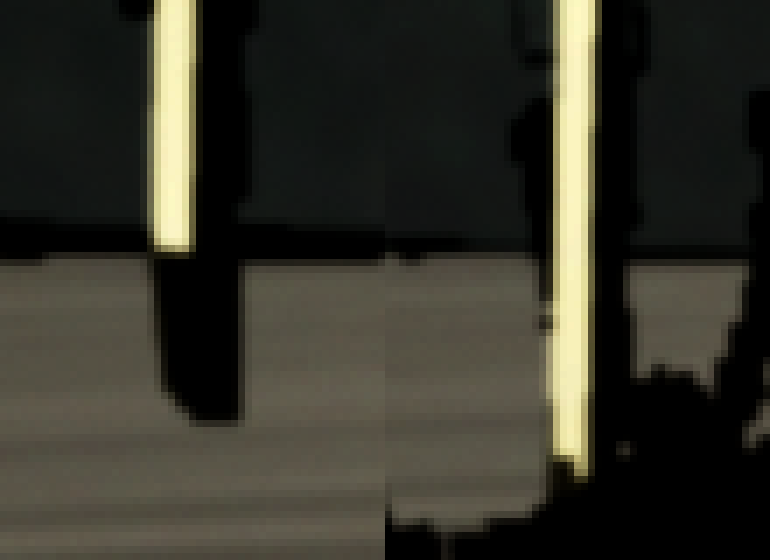

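The strip is the card's top edge. In the first view its free end is at about (319,65.5), and in the second at about (321.3,176).

```bash
cat > card.py <<'E'
import pickle;from h import *
ims=pickle.load(open("w3.pkl","rb"))
res=[]
for i,end,r1 in((ims[0],65.5,60),(ims[1],176,150)):
  P=[]
  for r in range(3,r1,4):
    v=i["img"][r,300:345].mean(1);m=np.nonzero(v>180)[0];a,b=m[0],m[-1]
    l=a-(v[a]-180)/(v[a]-v[a-1]);h=b+(v[b]-180)/(v[b]-v[b+1])
    P.append([300+(l+h)/2,r])
  k=np.polyfit([p[1] for p in P],[p[0] for p in P],1)
  W=np.array([onz(i,np.polyval(k,r),r,.128) for r in(end,3)]);d=W[1]-W[0]
  res.append((W[0],np.arctan2(d[1],d[0])));print(W[0],"far",W[1],"yaw",res[-1][1])
E
python3 card.py
```

```text
[0.55751554 0.19503023 0.128     ] far [0.59488137 0.1928379  0.128     ] yaw -0.058604719294520734
[0.56093174 0.19475765 0.128     ] far [0.67365154 0.18820194 0.128     ] yaw -0.05809386956964606
```

```bash
python3 - <<'E'
from rig import *;from h import *;import pickle
i=pickle.load(open("w3.pkl","rb"))[0]
E0=np.array([.552,.1935]);u=np.array([np.cos(-.04),np.sin(-.04)]);n=np.array([-u[1],u[0]])
m=i["img"].max(2)<45;off=[]
for r in(97,102,107,112,130,150):
  c=np.nonzero(m[r,240:410])[0]+240;L=c[c<322];R=c[c>322]
  q=[onz(i,x,r,.274)[:2]-(E0-.11*u) for x in(L.min(),L.max(),R.min(),R.max())]
  print(r,[np.round(np.array([p@u,p@n])*1e3,1).tolist() for p in q])
psi=-.058;E=np.array([.559,.1949]);u=np.array([np.cos(psi),np.sin(psi)])
at=lambda back,z:[*(E-back*u),z]
movel(at(.13,.26),Q(psi),vel=.2);movel(at(.13,.07),vel=.15);dwell(.2)
w=read_camera("wrist");s=get_state();print(s["time"],s["force"],s["finger_gap"],s["eef_pos"])
pickle.dump(w,open("w4.pkl","wb"))
E
```

```text
97 [[83.4, 18.8], [83.4, 12.1], [83.4, -13.0], [83.3, -20.6]]
102 [[81.9, 19.9], [81.9, 11.2], [81.9, -12.4], [81.9, -20.7]]
107 [[80.4, 19.6], [80.4, 11.0], [80.4, -12.1], [80.3, -20.5]]
112 [[78.9, 19.4], [78.9, 10.4], [78.8, -11.5], [78.8, -20.5]]
130 [[73.3, 18.7], [73.3, 12.5], [73.3, -13.6], [73.3, -19.8]]
150 [[67.0, 17.7], [67.0, 11.7], [66.9, -12.8], [66.9, -19.1]]
12.3083 [ 0.18633394  0.13901248 -0.94371734] 0.022022413737785147 [0.42964272 0.2025935  0.0706563 ]
```

```bash
python3 - <<'E'
from rig import *;from h import *;import pickle
psi=-.058;E=np.array([.559,.1949]);u=np.array([np.cos(psi),np.sin(psi)]);n=np.array([-u[1],u[0]])
at=lambda back,z:[*(E-back*u+.0006*n),z]
for b in(.09,.059):
  movel(at(b,.07),vel=.06);s=get_state();print(s["time"],s["force"],s["finger_gap"],s["gripper_force"])
dwell(.3)
w=read_camera("wrist");c=read_camera("scene");pickle.dump((w,c),open("w5.pkl","wb"))
i=w["img"][0:400,120:520];k=cv2.resize(c["img"][210:370,260:420],(400,400),interpolation=cv2.INTER_CUBIC)
cv2.imwrite("pics/w5.png",np.clip(np.hstack([i,k])[:,:,::-1]*1.1,0,255).astype(np.uint8))
E
```

```text
13.125 [-0.55391538  0.01270987 -1.13549549] 0.02162720894455116 39.20826494693756
13.7917 [ 0.95091668 -0.71774655 -1.36912677] 0.021969651461375896 39.20772671699524
```

View pics/w5.png

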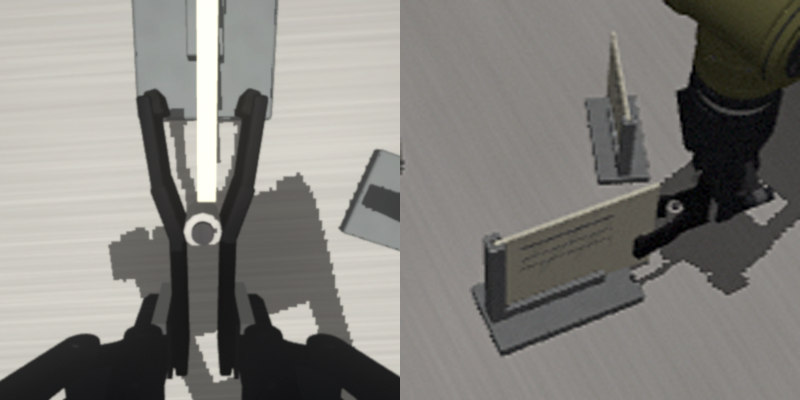

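The card edge sits centred in the open mouth, with its top end at crop (206,202). A quick numeric check of depth and centring comes before I hand in.

```bash
python3 - <<'E'
from rig import *;from h import *;import pickle
w,c=pickle.load(open("w5.pkl","rb"));s=get_state();t=s["eef_pos"]
u=np.array([np.cos(-.058),np.sin(-.058)]);n=np.array([-u[1],u[0]])
f=lambda p,z:np.round(1e3*np.array([(onz(w,*p,z)[:2]-t[:2])@u,(onz(w,*p,z)[:2]-t[:2])@n]),1)
r=w["img"].max(2)
for v in(60,195):
  m=np.nonzero(r[v,300:350]>225)[0]+300;print("card",v,f((m.min(),v),.128),f((m.max(),v),.128))
print("card end",f((326,202.5),.128))
for v in(100,130,160):
  m=np.nonzero(r[v,240:410]<45)[0]+240;L=m[m<322];R=m[m>330];print("jaw inner",f((L.max(),v),.084),f((R.min(),v),.084))
E
```

```text
card 60 [86.  1.] [86.  -2.5]
card 195 [59.2  1.1] [59.2 -2.4]
card end [57.5 -0.7]
jaw inner [81.9 12.4] [ 81.9 -11.8]
jaw inner [72.7 13.3] [ 72.7 -12.8]
jaw inner [63.1 12. ] [ 63.1 -11.4]
```

```bash
python3 -c "
from rig import *
print(close_job())"
```

```text
the job is handed in; nothing more can be done
None
```

Job handed in: the arm is holding the clamp level with its jaws fully open around the larger card's free edge. By my measurements the edge is about 25 mm inside the mouth, with about 9 mm clear on each side, and I saw no sign of contact.

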